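Throw the bolt through the slotted locking disc

ROBOT

A 7-joint arm with a two-finger parallel gripper is mounted at the origin on the work surface. World frame = base frame: x ahead of the robot, y to its left, z up, the work surface at z = 0. Lengths are in m, angles in rad, forces in N, time in s.
With the tool pointing down it reaches from about 0.425 to 1.025 m from the base axis. Payload 9.4 kg.
Tool frame: the origin (TCP) lies on the mounting face of the last link; the fingertips stand 186 mm ahead of it and the grasp point (between the pads) lies 167 mm ahead of it; z points along the fingers, y is the direction in which the jaws open and shut (so a half turn about z gives the same grasp; the last joint's range is limited). The gripper opens to 93 mm and grips with 3 to 60 N. Pads are 15 mm wide; open, the fingers measure 128 mm over their backs; the gripper's body (75 mm by 188 mm) begins 65 mm behind the grasp point.
Start: joints at [-1.307, 0.599, -0.003, 1.599, 0.002, 0.943, -0.08], TCP at [0.242, 0.683, 0.405] pointing down, gripper open.
Joint ranges: [-2.57, 2.57], [-0.35, 1.97], [-1.29, 1.29], [0.11, 2.56], [-1.05, 4.19], [0.11, 1.86], [-2.63, 2.63]. Speed limits (rad/s): [2.22, 2.22, 3.01, 3.01, 3.14, 3.14, 3.14].

INTERFACE

Orientations are given as [roll, pitch, yaw] about the fixed x, y, z axes, in that order (R = Rz(yaw) Ry(pitch) Rx(roll)).
In Python, from plant import manip, optics gives the robot as it stands. The module is installed in compiled form; this text tells all that it offers.
- The arm moves only by the tool jog_arm, never from a script. Its argument "plan" is a list of rows, each an object of numbers: "x", "y", "z": the shift along the tool's x, y, z each as a share of 0.15 m, from -1 to 1; "roll": the turn about the tool's z as a share of 0.5 rad, from -1 to 1; "gripper": the opening, from 0 (shut) to 1 (fully open). In form: [{"x": .., "y": .., "z": .., "roll": .., "gripper": ..}, ...]. A call has exactly 8 rows; each row shifts and turns the commanded pose from where the row before left it, along the tool's axes as they then stand; what a row does not reach is not made up. A row lasts 1/10 s, in which the tool goes at most 50 mm and 8.59 degrees, less where a joint would pass 70% of its speed; a pose out of reach is approached as far as the arm can. A call with a number of a shift or a turn outside -1 to 1 is refused whole. A call with a gripper value outside its range is refused whole. The fingers move at their own pace and stop on an object; the grip force is fixed at half the most. Time passes only in rows, so rows that do not move let the fingers close, or fill a call up. It gives the time, the measured TCP pose, the force and the opening at its end, in the units of the state.
- manip.state(): the state, without advancing time (a new reading comes with each control period).
- optics.grab_frame(name): name is "scene" or "top" or "wrist"; returns a dict with "image" (384x512x3 uint8, red, green, blue), "camera_matrix" (3x3 intrinsics, pixels), "k1" (the pictures are not rectified: a ray, as slopes to the right and down, at radius r is drawn at 1 + k1 r^2 times it, then the intrinsics apply), "world_from_camera" (4x4, takes a point from camera to world coordinates); the wrist camera has in their place "tool_from_camera" (4x4, takes a point from camera to tool coordinates, whose origin is the TCP and whose axes are the flange's). Camera axes: x right, y down, z forward; pixel columns grow to the right and rows downward; lengths in m; the calibration is good to about 2 mm. A picture is of the moment at which its call begins: read the wrist's pose just before it. There is no depth.
- manip.job_done(): hands the job in, once; it reports no verdict.
Trained networks look in a picture, given as the dict that the camera call returned (one of the last four; its "shot" number tells which), for a name from the list of things; names that differ only in an ending like _2 or _b are one class to them, and where a whole thing is asked for, a point or a joint stands for the part that bears it (a point fixed in the world has none). Each returns a list of dicts, best first, with "p" (0 to 1); they miss things now and then, are a little off and sometimes report something else, mostly with a low value. They report only what shows in the picture. A call takes as long as a camera call. They do not tell look-alikes from the thing itself.
- optics.find_in(query, picture): "point" ([row, column] in pixels, amid what is visible of it).
- optics.trace(query, picture): "pixels" (384x512 bool, what is visible of it) and "point" ([row, column] in pixels, amid what is visible of it).
- optics.place_of(query, picture): "point" ([row, column] in pixels: a listed point, or the origin of a listed thing).
The state is a dict: "time": time; "joint_positions": joint angles; "joint_velocities": joint speeds; "effort": joint torques, N m; "tcp_pos": TCP position; "eef_rot": TCP orientation; "force": force on the tool from outside, world axes, zero at the start; "torque": the same for the moment, N m; "width": finger opening in m.
Only numpy, scipy, OpenCV 4.12 (cv2) and the standard library are available. Lean on these libraries where they do the work, as an engineer would, in place of code of your own. Each camera call takes 0.05 s, during which the arm holds its last target.

TASK

On the bolt test jig, turn the blue slotted disc by pushing its upright brass peg with the fingertips until the slot lines up with the brass bolt bar (either way round will do). Then push the red block at the bar's end so that the bar slides through the disc and fully home, with the block up against the end of its aluminium guide. Only push the bar, never lift it off the jig, and leave the hardware standing around undisturbed.

Things in the scene. Friction and masses are not known exactly. Their poses are not given: they have to be found in the camera images.
- jig: Grey jig plate, 375 x 110 x 10 mm, screwed to the table. Origin: on the table top, under the disc's axis. +x is the direction in which the bar is pushed; z up. The plate reaches from x = -280 to +95 mm; its top is at z = 10 mm.
- guide (a point): Middle of the aluminium guide's rear end (jig x = -110 mm), at the plate's top. The guide: two walls along the jig's x, from here to x = -46 mm, 18 mm tall, 15 mm apart, 35 mm over their outsides, open on top; the bar slides between them. The red block butts against this end when the bar is home.
- keeper (a point): Middle of the mouth of the aluminium keeper beyond the disc (jig x = 46 mm), at the plate's top: two walls from here to x = 74 mm, 22 mm apart, 20 mm tall, closed by a wall at x = 74 to 80 mm. It receives the bar's nose.
- disc (a joint): Angle (rad) of the blue disc, 80 mm across, 20 mm tall (top 30 mm above the table), about the vertical through the jig's origin, anticlockwise positive. A slot 20 mm wide, open above, runs right across it. At 0 and at 3.14 the slot is in line with the bar. Starts at 0.55 to 2.6; stops at -0.5 and 3.64. Turns stiffly (3 N at the peg), stays where left; blocks the bar unless lined up to about 0.1.
- disc_peg (a point): Centre of the top of the disc's upright brass peg: 12 mm thick, 34 mm tall above the disc's top (its top 64 mm above the table), 30 mm from the disc's axis, square to the slot. At disc angle q it lies in the direction q - pi/2 from the jig's x axis: on the jig's -y side at 0, towards the keeper (+x) at 1.57, on the +y side at 3.14.
- bar: Loose brass bar, 0.3 to 0.5 kg, lying on the jig plate in the guide. Origin: underside of the tip of its round nose; x along the bar, towards the disc. 12 mm wide, 14 mm tall, 176 mm from nose to red push block, which is 24 mm long, 36 wide, 40 tall. Nose 48 to 58 mm before the disc's axis at the start; fully home it is 66 mm beyond it, block against guide.
- bar_block (a point): Centre of the rear face of the red push block, 20 mm above the bar's underside (30 mm above the table) and 200 mm behind the bar's nose; push here, forward along the bar.
- knob: Loose brass door knob standing on its 60 mm rose, 60 mm tall; leave alone. Origin: centre of its underside.
- cylinder: Loose steel lock cylinder standing on end, 38 mm across, 34 mm tall; leave alone. Origin: centre of its underside.
- rosette: Loose brass ring lying flat, 60 mm across, 8 mm thick; leave alone. Origin: centre of its underside.
- driver: Loose screwdriver lying on the table, 160 mm long; leave alone.
- carton_red: Loose red carton, 100 x 60 x 50 mm; leave alone. Origin: centre of its underside.
- carton_yellow: Loose yellow carton, 90 x 70 x 60 mm; leave alone. Origin: centre of its underside.
- tub: Loose white plastic tub with lid, 84 mm across, 85 mm tall; leave alone. Origin: centre of its underside.
Not all that is in view belongs to the job. Several things have the shape of the bar; the one meant has the colours described above.

How it is judged:
By the outcome, as a careful person would: the job done as asked, in the order asked, and still so for the second after the job is handed in, with the robot touching nothing.
It also fails if it takes over 64 s, if anything falls off the work surface, if the arm or the gripper's body presses on something with over 40 N, if the wrist force passes 120 N, or if a joint passes its speed limit or range.

## Working session

There is one attempt and no reset: what is moved stays moved. The work goes in short steps, Python scripts to look and compute and a tool call to move; the robot and the scene stay as the last step left them, time stands still between calls to the robot, and variables do not carry over. Pictures are saved under pics/ and viewed, and the job is handed in when it is done.

Besides the shell and the picture viewer there is one more tool, called in YAML: its name, and indented under it one key for each argument. jog_arm: Moves the arm, as the interface text tells. Shift numbers are shares of 0.15 m and turn numbers shares of 0.5 rad, none past 1 either way. Its arguments: {"type":"object","properties":{"plan":{"type":"array","items":{"type":"object","properties":{"x":{"type":"number"},"y":{"type":"number"},"z":{"type":"number"},"roll":{"type":"number"},"gripper":{"type":"number"}}}}},"required":["plan"]}

```bash
mkdir -p pics
cat > h.py <<'E'
import numpy as np, cv2
from plant import manip, optics
def grab(n,tag):
    s=manip.state(); p=optics.grab_frame(n); cv2.imwrite(f'pics/{tag}.png',p['image'][:,:,::-1]); return s,p
def ray(p,pt,T=None):
    K=np.array(p['camera_matrix']);k=p['k1']
    d=np.array([(pt[1]-K[0,2])/K[0,0],(pt[0]-K[1,2])/K[1,1]]);u=d.copy()
    for _ in range(30): u=d/(1+k*(u@u))
    T=np.array(p['world_from_camera']) if T is None else T
    return T[:3,3],T[:3,:3]@np.array([u[0],u[1],1])
def atz(p,pt,z,T=None):
    o,d=ray(p,pt,T); return o+d*(z-o[2])/d[2]
def proj(p,X,T=None):
    K=np.array(p['camera_matrix']);T=np.array(p['world_from_camera']) if T is None else T
    c=T[:3,:3].T@(np.array(X)-T[:3,3]);u=c[:2]/c[2];u=u*(1+p['k1']*(u@u))
    return [K[1,1]*u[1]+K[1,2],K[0,0]*u[0]+K[0,2]]
E
cat > a.py <<'E'
from h import *
np.set_printoptions(precision=3,suppress=True)
s=manip.state(); print(s)
for n in ['scene','top']:
    s,p=grab(n,n+'0'); print(n,np.array(p['world_from_camera']))
    for q,z in [('guide',.01),('keeper',.01),('disc_peg',.064),('jig',0),('bar',.01),('bar_block',.03),('knob',0),('cylinder',0),('rosette',0),('carton_red',0),('carton_yellow',0),('tub',0)]:
        for r in optics.place_of(q,p)[:3]: print(q,round(r['p'],2),np.round(r['point'],1),atz(p,r['point'],z))
E
python3 a.py
```

```text
{'time': 0.0, 'joint_positions': array([-1.307,  0.6  , -0.003,  1.6  ,  0.002,  0.943, -0.08 ]), 'joint_velocities': array([ 0.   , -0.001, -0.001,  0.   ,  0.001, -0.001, -0.001]), 'effort': array([  0.   , -76.505,   1.498, -25.235,  -0.052,   0.017,   0.   ]), 'tcp_pos': array([0.242, 0.683, 0.404]), 'eef_rot': array([-3.14 ,  0.   ,  2.801]), 'force': array([-0.237,  0.238, -0.905]), 'torque': array([0.063, 0.053, 0.027]), 'width': 0.09295680014019873}
scene [[ 0.242  0.524 -0.817  1.442]
 [ 0.97  -0.128  0.205 -0.245]
 [ 0.003 -0.842 -0.54   0.71 ]
 [ 0.     0.     0.     1.   ]]
guide 0.74 [214.5 274.1] [0.519 0.046 0.01 ]
keeper 0.84 [206.8 322.3] [0.516 0.191 0.01 ]
disc_peg 0.58 [189.  315.4] [0.5   0.171 0.064]
disc_peg 0.58 [232.9 342.1] [0.703 0.163 0.064]
jig 0.77 [212.1 305.3] [0.516 0.14  0.   ]
bar 0.87 [214.5 293.9] [0.532 0.1   0.01 ]
bar 0.7 [151.7 306.3] [0.183 0.263 0.01 ]
bar 0.69 [249.1  99.8] [ 0.558 -0.423  0.01 ]
bar_block 0.79 [180.3 328.9] [0.414 0.251 0.03 ]
bar_block 0.66 [227.3 223.7] [ 0.568 -0.105  0.03 ]
bar_block 0.64 [172. 171.] [ 0.248 -0.215  0.
[... 655 characters left out ...]
2.6 314.1] [ 0.422 -0.226  0.01 ]
bar 0.58 [283.9 176.7] [0.188 0.254 0.01 ]
bar 0.52 [185.4 224.4] [0.526 0.084 0.01 ]
bar_block 0.84 [271.3 310.8] [ 0.221 -0.205  0.03 ]
bar_block 0.75 [224.7 175.9] [0.39  0.252 0.03 ]
bar_block 0.52 [169.7 276. ] [ 0.573 -0.097  0.03 ]
knob 0.71 [153.3 227.6] [0.643 0.072 0.   ]
knob 0.4 [180.1 370.9] [ 0.533 -0.435  0.   ]
cylinder 0.67 [216.1 210.5] [0.42  0.135 0.   ]
rosette 0.51 [159.6 194.5] [0.623 0.19  0.   ]
carton_red 0.57 [230.8 125.7] [0.374 0.436 0.   ]
carton_red 0.56 [172.6 277.5] [ 0.568 -0.104  0.   ]
carton_yellow 0.67 [179. 370.] [ 0.538 -0.432  0.   ]
tub 0.73 [152.9 130.7] [0.655 0.422 0.   ]
tub 0.63 [185.6 222.7] [0.527 0.091 0.   ]
```

Run:
```python
import cv2
a=cv2.imread('pics/scene0.png'); cv2.imwrite('pics/scene0c.png',cv2.resize(a[140:290,180:400],None,fx=3.6,fy=3.6,interpolation=cv2.INTER_CUBIC))
a=cv2.imread('pics/top0.png'); cv2.imwrite('pics/top0c.png',cv2.resize(a[130:280,130:330],None,fx=4,fy=4,interpolation=cv2.INTER_CUBIC))
```

```text
(no output)
```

View pics/scene0.png

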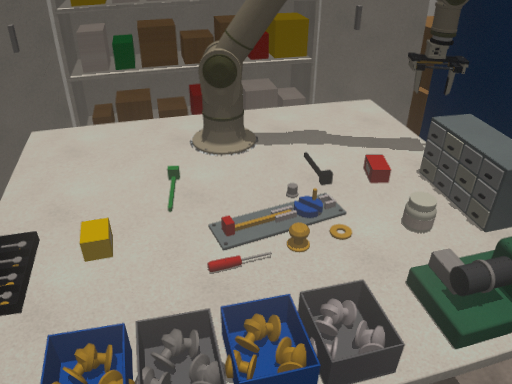

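View pics/top0.png

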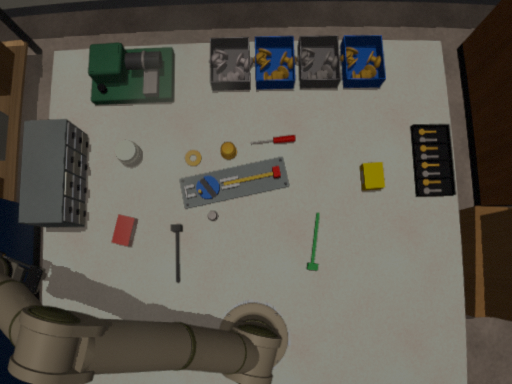

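```bash
ls pics
```

```text
scene0.png
scene0c.png
top0.png
top0c.png
```

View pics/scene0c.png

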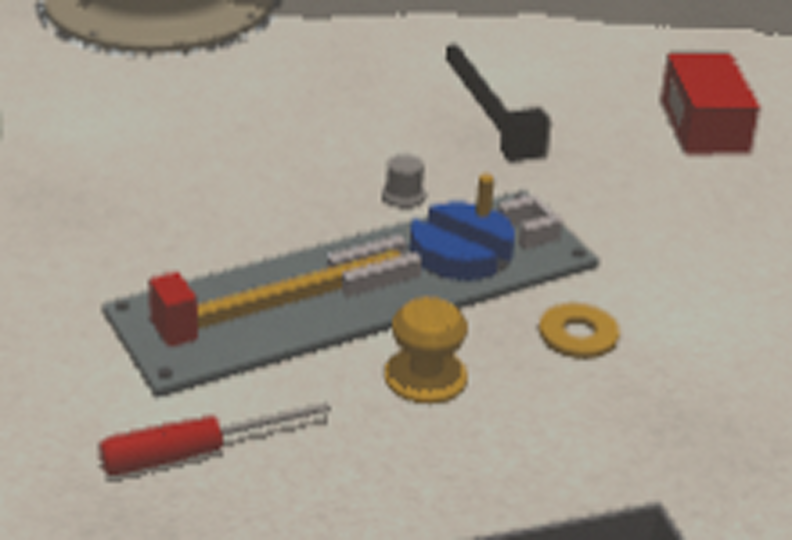

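View pics/top0c.png

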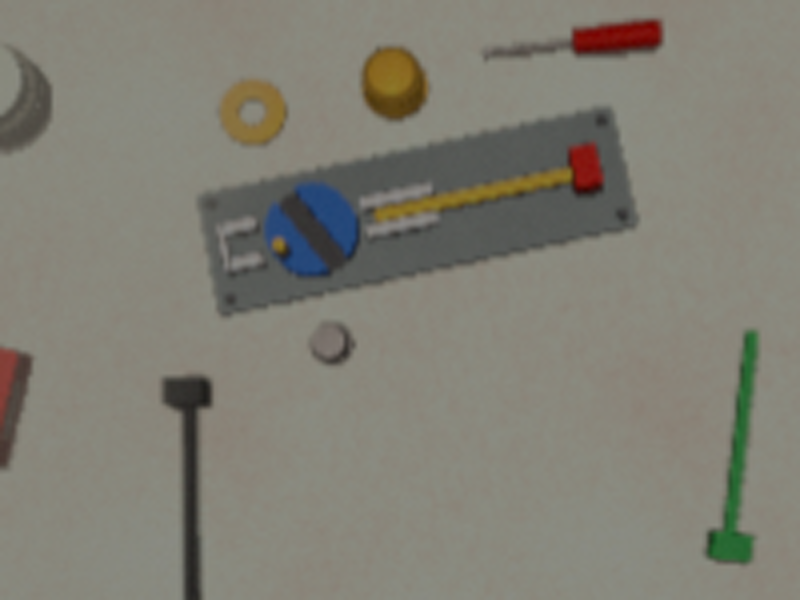

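The job's bar is the brass one with the red block on the jig, at top image (185,224). The look-alikes are green at (240,315) and black at (250,177), and their colours don't match. In the crop the peg sits to the keeper side, so q is about 1.9. I'll fit the jig pose from the plate corners next.

```bash
cat > b.py <<'E'
from h import *
from scipy.optimize import least_squares
np.set_printoptions(precision=4,suppress=True)
J=np.array([[95,-55],[-280,-55],[-280,55],[95,55]])/1000
def fit(obs):
    # obs list of (p,T,list of (px,jigpoint3))
    def f(v):
        c,s=np.cos(v[2]),np.sin(v[2]);r=[]
        for p,T,L in obs:
            for px,X in L:
                w=[v[0]+c*X[0]-s*X[1],v[1]+s*X[0]+c*X[1],X[2]]
                r+=list(np.array(proj(p,w,T))-px)
        return np.array(r)
    o=least_squares(f,[.515,.15,1.76]); return o.x,f(o.x)
if __name__=='__main__':
    _,pt=grab('top','top1'); _,ps=grab('scene','scene1')
    ct=[(200,195),(607,108),(637,222),(222,313)]
    cs=[(598,264),(160,393),(104,308),(525,191)]
    Lt=[(np.array([130+b/4,130+a/4]),[*J[i],.01]) for i,(a,b) in enumerate(ct)]
    Ls=[(np.array([140+b/3.6,180+a/3.6]),[*J[i],.01]) for i,(a,b) in enumerate(cs)]
    for o in ([(pt,None,Lt)],[(ps,None,Ls)],[(pt,None,Lt),(ps,None,Ls)]):
        print(*fit(o))
    for p in (pt,ps):
        for q in ('disc_peg',):
            for r in optics.place_of(q,p): print(q,r['p'],atz(p,r['point'],.064))
E
python3 b.py
```

```text
[0.5184 0.1405 1.7624] [-0.2259 -1.034  -0.9919  1.0387  0.5233  0.562   0.6095 -0.5757]
[0.5234 0.1457 1.7696] [-1.0243  1.1892  0.5309 -0.5926 -0.1369 -0.4188  0.0158 -0.0758]
[0.5208 0.144  1.7656] [-0.7806 -2.0572 -1.8644 -0.0869 -0.3891 -0.4784  0.0184 -1.5161 -1.3658
  0.2694 -0.2642 -1.7078 -0.8647 -1.2638 -0.3193 -0.7958]
disc_peg 0.9 [0.503  0.1653 0.064 ]
disc_peg 0.67 [0.4928 0.173  0.064 ]
```

Run:
```python
from h import *
s,p=grab('wrist','w0'); print(p['tool_from_camera'],p['camera_matrix'],p['k1'],s['time'])
R=np.array([[np.cos(2.801),np.sin(2.801)],[np.sin(2.801),-np.cos(2.801)]])
print(R.T@(np.array([.525,.12])-[.242,.683]))
```

```text
[[ 7.25904370e-05 -9.66867226e-01 -2.55279771e-01  6.99167751e-02]
 [ 9.99999561e-01  3.08611625e-04 -8.84504322e-04 -1.89447212e-03]
 [ 9.33980546e-04 -2.55279595e-01  9.66866824e-01  1.99699008e-02]
 [ 0.00000000e+00  0.00000000e+00  0.00000000e+00  1.00000000e+00]] [[279.20697534   0.         257.81629883]
 [  0.         279.20697534 188.37626676]
 [  0.           0.           1.        ]] -0.06263505684347488 1.5
[-0.45481135 -0.43612456]
```

jog_arm:
  plan:
    - {"x": -0.23,"y": -0.22,"gripper": 0}
    - {"x": -0.23,"y": -0.22,"gripper": 0}
    - {"x": -0.23,"y": -0.22,"gripper": 0}
    - {"x": -0.23,"y": -0.22,"gripper": 0}
    - {"x": -0.23,"y": -0.22,"gripper": 0}
    - {"x": -0.23,"y": -0.22,"gripper": 0}
    - {"x": -0.23,"y": -0.22,"gripper": 0}
    - {"x": -0.23,"y": -0.22,"gripper": 0}

```text
schema error: expected keys x, y, z, roll, gripper
```

jog_arm:
  plan:
    - {"x": -0.23,"y": -0.22,"gripper": 0}
    - {"x": -0.23,"y": -0.22,"gripper": 0}
    - {"x": -0.23,"y": -0.22,"gripper": 0}
    - {"x": -0.23,"y": -0.22,"gripper": 0}
    - {"x": -0.23,"y": -0.22,"gripper": 0}
    - {"roll": 0.29,"gripper": 0}
    - {"roll": 0.29,"gripper": 0}
    - {"roll": 0.29,"gripper": 0}

```text
schema error: expected keys x, y, z, roll, gripper
```

jog_arm:
  plan:
    - {"roll": 0.29,"gripper": 0}
    - {"roll": 0.29,"gripper": 0}
    - {"roll": 0.29,"gripper": 0}
    - {"roll": 0.29,"gripper": 0}
    - {"gripper": 0}
    - {"gripper": 0}
    - {"gripper": 0}
    - {"gripper": 0}

```text
schema error: expected keys x, y, z, roll, gripper
```

```bash
cat >> h.py <<'E'
from scipy.spatial.transform import Rotation as Ro
def wT(s,p):
    T=np.eye(4);T[:3,:3]=Ro.from_euler('xyz',s['eef_rot']).as_matrix();T[:3,3]=s['tcp_pos'];return T@np.array(p['tool_from_camera'])
def pose(s):
    print('t',s['time'],'tcp',np.round(s['tcp_pos'],4),'rot',np.round(s['eef_rot'],4),'F',np.round(s['force'],1),'w',round(s['width'],4))
E
cat > c.py <<'E'
from h import *; import sys
np.set_printoptions(precision=4,suppress=True)
s,p=grab('wrist',sys.argv[1]);pose(s);print(np.round(s['joint_positions'],2));T=wT(s,p)
for q,z in [('guide',.01),('keeper',.01),('disc_peg',.064),('jig',0),('bar',.01),('bar_block',.03),('cylinder',0),('knob',0)]:
    for r in optics.place_of(q,p)[:2]: print(q,round(r['p'],2),np.round(r['point'],1),atz(p,r['point'],z,T))
E
python3 c.py w1
```

```text
t 1.55 tcp [0.2423 0.6833 0.4047] rot [-3.1416  0.      2.8008] F [-0.5 -0.7 -0.4] w 0.0932
[-1.31  0.6  -0.    1.6   0.    0.94 -0.08]
```

View pics/w1.png

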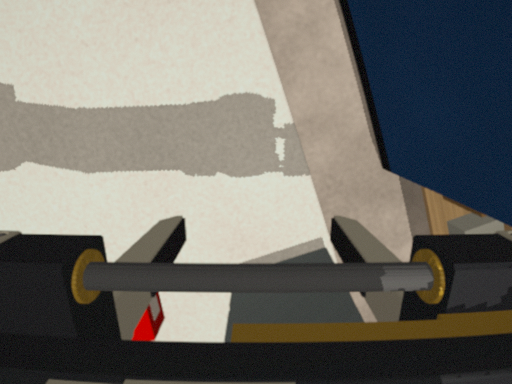

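All five keys are needed in every row.

jog_arm:
  plan:
    - {"x": -0.23,"y": -0.22,"z": 0,"roll": 0,"gripper": 0}
    - {"x": -0.23,"y": -0.22,"z": 0,"roll": 0,"gripper": 0}
    - {"x": -0.23,"y": -0.22,"z": 0,"roll": 0,"gripper": 0}
    - {"x": -0.23,"y": -0.22,"z": 0,"roll": 0,"gripper": 0}
    - {"x": -0.23,"y": -0.22,"z": 0,"roll": 0,"gripper": 0}
    - {"x": -0.23,"y": -0.22,"z": 0,"roll": 0,"gripper": 0}
    - {"x": -0.23,"y": -0.22,"z": 0,"roll": 0,"gripper": 0}
    - {"x": -0.23,"y": -0.22,"z": 0,"roll": 0,"gripper": 0}

```text
time: 2.8
tcp_pos: [0.4148, 0.3405, 0.405]
eef_rot: [3.141, 0.0, 2.801]
force: [0.0, -0.3, -0.5]
width: 0.0335
```

jog_arm:
  plan:
    - {"x": -0.23,"y": -0.22,"z": 0,"roll": 0,"gripper": 0}
    - {"x": -0.23,"y": -0.22,"z": 0,"roll": 0,"gripper": 0}
    - {"x": -0.23,"y": -0.22,"z": 0,"roll": 0,"gripper": 0}
    - {"x": -0.23,"y": -0.22,"z": 0,"roll": 0,"gripper": 0}
    - {"x": -0.23,"y": -0.22,"z": 0,"roll": 0,"gripper": 0}
    - {"x": 0,"y": 0,"z": 0,"roll": 0.29,"gripper": 0}
    - {"x": 0,"y": 0,"z": 0,"roll": 0.29,"gripper": 0}
    - {"x": 0,"y": 0,"z": 0,"roll": 0.29,"gripper": 0}

```text
time: 3.6
tcp_pos: [0.5219, 0.1282, 0.4049]
eef_rot: [3.141, 0.0, 2.358]
force: [-0.4, 1.1, -0.6]
width: 0.0004
```

jog_arm:
  plan:
    - {"x": 0,"y": 0,"z": 0,"roll": 0.29,"gripper": 0}
    - {"x": 0,"y": 0,"z": 0,"roll": 0.29,"gripper": 0}
    - {"x": 0,"y": 0,"z": 0,"roll": 0.29,"gripper": 0}
    - {"x": 0,"y": 0,"z": 0,"roll": 0.29,"gripper": 0}
    - {"x": 0,"y": 0,"z": 0,"roll": 0,"gripper": 0}
    - {"x": 0,"y": 0,"z": 0,"roll": 0,"gripper": 0}
    - {"x": 0,"y": 0,"z": 0,"roll": 0,"gripper": 0}
    - {"x": 0,"y": 0,"z": 0,"roll": 0,"gripper": 0}

```text
time: 4.4
tcp_pos: [0.5217, 0.129, 0.4048]
eef_rot: [3.141, -0.0, 1.788]
force: [0.3, -0.4, -0.2]
width: 0.0004
```

```bash
python3 c.py w2
```

```text
t 4.4 tcp [0.5217 0.129  0.4048] rot [ 3.1415 -0.0001  1.7877] F [ 0.3 -0.4 -0.2] w 0.0004
[-0.58  0.39  0.31  2.04 -0.17  0.74  0.06]
keeper 0.89 [120.9 258.9] [0.5094 0.1886 0.01  ]
disc_peg 0.71 [140.1 245.6] [0.4988 0.1655 0.064 ]
jig 0.95 [153.6 260.2] [0.5208 0.1457 0.    ]
bar 0.66 [25. 33.] [0.1994 0.2486 0.01  ]
bar 0.51 [196.2 258.9] [0.5316 0.0883 0.01  ]
bar_block 0.76 [ 46.8 176.2] [0.395  0.2525 0.03  ]
bar_block 0.61 [328.4  40.1] [ 0.2307 -0.2029  0.03  ]
cylinder 0.76 [148.3 185.8] [0.4188 0.1309 0.    ]
knob 0.93 [223.2 332.4] [0.6478 0.0681 0.    ]
```

View pics/w2.png

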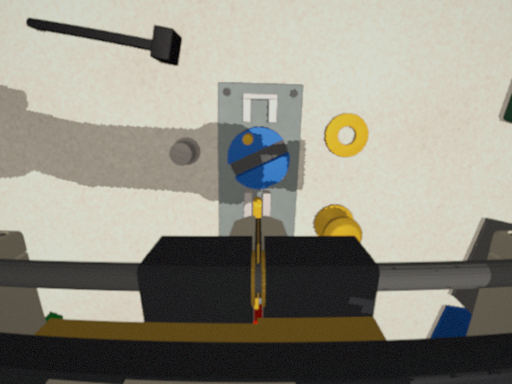

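Run:
```python
import cv2
a=cv2.imread('pics/w2.png'); cv2.imwrite('pics/w2c.png',cv2.resize(a[75:235,200:320],None,fx=5,fy=5,interpolation=cv2.INTER_CUBIC)[:600])
cv2.imwrite('pics/w2c.png',cv2.resize(a[75:195,200:320],None,fx=5,fy=5,interpolation=cv2.INTER_CUBIC))
```

```text
(no output)
```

View pics/w2c.png

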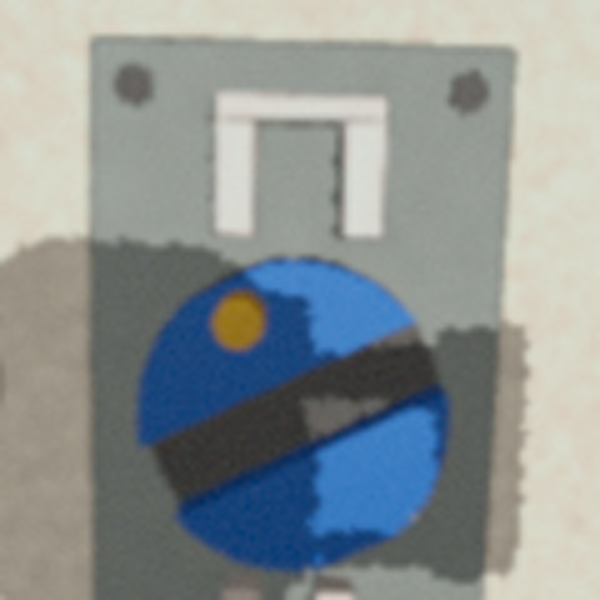

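```bash
cat > d.py <<'E'
from h import *
# recompute with pose at w2
p=optics.grab_frame('wrist');s=manip.state();T=wT(s,p);np.set_printoptions(precision=4,suppress=True)
def W(c,z): return atz(p,[75+c[1]/5,200+c[0]/5],z,T)
a,b=W((92,38),.01),W((515,48),.01); print('corners',a,b,np.linalg.norm(a-b)); d=b-a; yaw=np.arctan2(d[1],d[0])+np.pi/2; print('yaw',yaw)
m=(a+b)/2; print('origin',m[:2]-.095*np.array([np.cos(yaw),np.sin(yaw)]))
for e in (((155,440),(415,325)),((180,500),(440,390))):
    u,v=W(e[0],.03),W(e[1],.03); w=u-v; print('slot',np.arctan2(w[1],w[0])-yaw)
L,R,U,D=[W(c,.03) for c in ((137,425),(450,400),(295,257),(300,570))]; print('disc c',(L+R)/2,(U+D)/2,np.linalg.norm(L-R),np.linalg.norm(U-D))
pk=W((238,321),.064); print('peg',pk)
E
python3 d.py
```

```text
corners [0.4488 0.2245 0.01  ] [0.5547 0.2452 0.01  ] 0.10791534153980421
yaw 1.7637814926694104
origin [0.52   0.1416]
slot -4.273319006546689
slot -4.284954903056606
disc c [0.5188 0.1443 0.03  ] [0.5202 0.1432 0.03  ] 0.08031826765620335 0.08068690362054379
peg [0.5009 0.167  0.064 ]
```

```bash
cat >> h.py <<'E'
O=np.array([.5197,.1437]);JY=1.765
def J2W(x,y): c,s=np.cos(JY),np.sin(JY); return O+np.array([c*x-s*y,s*x+c*y])
def W2J(w): c,s=np.cos(JY),np.sin(JY); d=np.array(w)[:2]-O; return np.array([c*d[0]+s*d[1],-s*d[0]+c*d[1]])
def sh(d,yaw): # world xy delta -> tool shares
    c,s=np.cos(yaw),np.sin(yaw); return np.array([c*d[0]+s*d[1],s*d[0]-c*d[1]])/.15
E
cat > e.py <<'E'
from h import *
np.set_printoptions(precision=4,suppress=True)
s=manip.state();pose(s);yaw=s['eef_rot'][2];print('tcp jig',W2J(s['tcp_pos']))
print('start from now, pre-roll',sh(J2W(.0489,-.0002)-s['tcp_pos'][:2],yaw))
y2=1.223
n=np.array([np.cos(2.6),np.sin(2.6)])
P=lambda a: .030*np.array([np.cos(a),np.sin(a)])-.0135*n
prev=np.array([.0489,-.0002])
for a in np.linspace(.45,np.pi/2,9):
    q=P(a);print(round(a,2),q,sh(J2W(*q)-J2W(*prev),y2));prev=q
E
python3 e.py
```

```text
t 4.9 tcp [0.5217 0.1291 0.4047] rot [3.1416 0.     1.7859] F [ 0.5 -0.4  0.6] w 0.0008
tcp jig [-0.0147  0.0009]
start from now, pre-roll [0.4241 0.0162]
0.45 [0.0386 0.0061] [-0.0806 -0.0004]
0.59 [0.0365 0.0097] [-0.0245 -0.0136]
0.73 [0.0339 0.0131] [-0.0261 -0.0101]
0.87 [0.0309 0.016 ] [-0.0273 -0.0063]
1.01 [0.0275 0.0185] [-0.0279 -0.0025]
1.15 [0.0238 0.0204] [-0.028   0.0014]
1.29 [0.0199 0.0219] [-0.0275  0.0053]
1.43 [0.0158 0.0227] [-0.0265  0.0091]
1.57 [0.0116 0.023 ] [-0.0249  0.0127]
```

jog_arm:
  plan:
    - {"x": 0.212,"y": 0.008,"z": 0,"roll": 0,"gripper": 0}
    - {"x": 0.212,"y": 0.008,"z": 0,"roll": 0,"gripper": 0}
    - {"x": 0,"y": 0,"z": 0,"roll": 0.28,"gripper": 0}
    - {"x": 0,"y": 0,"z": 0,"roll": 0.28,"gripper": 0}
    - {"x": 0,"y": 0,"z": 0.2,"roll": 0.28,"gripper": 0}
    - {"x": 0,"y": 0,"z": 0.2,"roll": 0.28,"gripper": 0}
    - {"x": 0,"y": 0,"z": 0.2,"roll": 0,"gripper": 0}
    - {"x": 0,"y": 0,"z": 0,"roll": 0,"gripper": 0}

```text
time: 5.7
tcp_pos: [0.5094, 0.1918, 0.3119]
eef_rot: [-3.138, 0.004, 1.227]
force: [-0.9, -0.5, -0.7]
width: 0.0004
```

```bash
python3 c.py w3
python3 - <<'E'
from h import *
s=manip.state();pose(s);print(W2J(s['tcp_pos']),sh(J2W(.0489,-.0002)-s['tcp_pos'][:2],s['eef_rot'][2]),(s['tcp_pos'][2]-.227)/.15)
E
```

```text
t 5.7 tcp [0.5094 0.1918 0.3119] rot [-3.1379  0.0042  1.2266] F [-0.9 -0.5 -0.7] w 0.0004
[-0.73  0.54  0.38  2.11 -0.37  0.55 -0.42]
keeper 0.65 [182.3 263.4] [0.5142 0.1893 0.01  ]
disc_peg 0.7 [224.1 258.4] [0.5012 0.1681 0.064 ]
jig 0.98 [216.7 282.4] [0.5204 0.1426 0.    ]
bar 0.55 [234.3 406. ] [0.6442 0.0796 0.01  ]
bar_block 0.61 [171.2 127.4] [0.3952 0.2489 0.03  ]
knob 0.63 [235.5 403.5] [0.645  0.0729 0.    ]
t 6.15 tcp [0.5106 0.1918 0.3156] rot [ 3.1406e+00 -1.3000e-03  1.2260e+00] F [-0.3  0.6  1.1] w 0.0005
[ 0.04892202 -0.0003227 ] [-0.00054586 -0.00062668] 0.5909817946048507
```

View pics/w3.png

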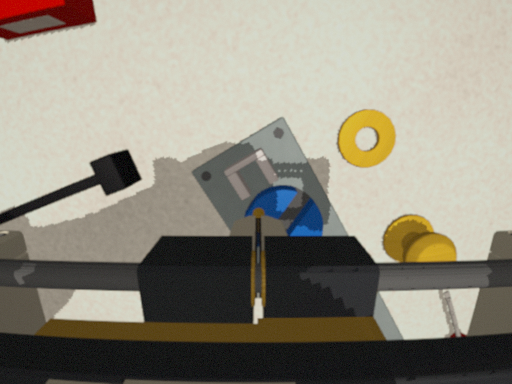

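jog_arm:
  plan:
    - {"x": 0,"y": 0,"z": 0.2,"roll": 0,"gripper": 0}
    - {"x": 0,"y": 0,"z": 0.2,"roll": 0,"gripper": 0}
    - {"x": 0,"y": 0,"z": 0.15,"roll": 0,"gripper": 0}
    - {"x": 0,"y": 0,"z": 0.04,"roll": 0,"gripper": 0}
    - {"x": 0,"y": 0,"z": 0,"roll": 0,"gripper": 0}
    - {"x": 0,"y": 0,"z": 0,"roll": 0,"gripper": 0}
    - {"x": -0.04,"y": 0,"z": 0,"roll": 0,"gripper": 0}
    - {"x": -0.04,"y": 0,"z": 0,"roll": 0,"gripper": 0}

```text
time: 6.95
tcp_pos: [0.5062, 0.1809, 0.2272]
eef_rot: [3.141, -0.002, 1.227]
force: [-6.2, 16.1, 5.3]
width: 0.0006
```

jog_arm:
  plan:
    - {"x": -0.025,"y": -0.014,"z": 0,"roll": 0,"gripper": 0}
    - {"x": -0.026,"y": -0.01,"z": 0,"roll": 0,"gripper": 0}
    - {"x": -0.027,"y": -0.006,"z": 0,"roll": 0,"gripper": 0}
    - {"x": -0.028,"y": -0.003,"z": 0,"roll": 0,"gripper": 0}
    - {"x": -0.028,"y": 0.001,"z": 0,"roll": 0,"gripper": 0}
    - {"x": -0.0275,"y": 0.005,"z": 0,"roll": 0,"gripper": 0}
    - {"x": 0,"y": 0,"z": 0,"roll": 0,"gripper": 0}
    - {"x": 0,"y": 0,"z": 0,"roll": 0,"gripper": 0}

```text
time: 7.75
tcp_pos: [0.4943, 0.1588, 0.2267]
eef_rot: [3.141, -0.001, 1.226]
force: [-1.3, 2.4, 0.4]
width: 0.0005
```

```bash
python3 c.py w4
python3 - <<'E'
from h import *
s=manip.state();pose(s);print(W2J(s['tcp_pos']),sh(J2W(.0116,.023)-s['tcp_pos'][:2],s['eef_rot'][2]))
for n in ('scene','top'):
    _,p=grab(n,n+'4')
    for r in optics.place_of('disc_peg',p): w=atz(p,r['point'],.064);print(n,r['p'],W2J(w))
a=cv2.imread('pics/scene4.png'); cv2.imwrite('pics/scene4c.png',cv2.resize(a[140:290,180:400],None,fx=3.6,fy=3.6,interpolation=cv2.INTER_CUBIC))
E
```

```text
t 7.75 tcp [0.4943 0.1588 0.2267] rot [ 3.1412 -0.0006  1.2257] F [-1.3  2.4  0.4] w 0.0005
[-0.58  0.65  0.23  2.21 -0.46  0.32 -0.3 ]
keeper 0.71 [167.7 263.1] [0.5093 0.1874 0.01  ]
jig 0.74 [209.3 296.4] [0.5224 0.1456 0.    ]
bar_block 0.62 [143.7  73.8] [0.4004 0.2477 0.03  ]
knob 0.69 [238.4 463.1] [0.6471 0.0726 0.    ]
t 8.2 tcp [0.4945 0.1589 0.2262] rot [3.1412 0.     1.2257] F [ 1.1  0.4 -0.2] w 0.0007
[0.01979329 0.02176971] [-0.05108055  0.02101437]
scene 0.94 [0.01738872 0.03602257]
```

View pics/w4.png

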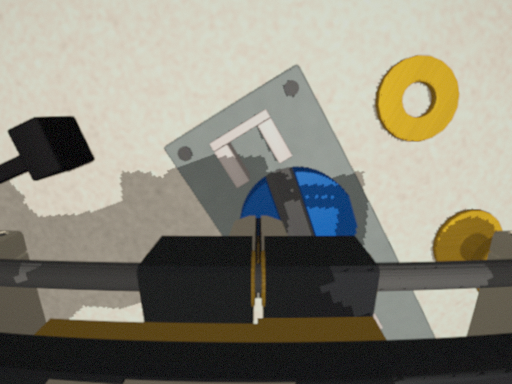

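View pics/scene4c.png

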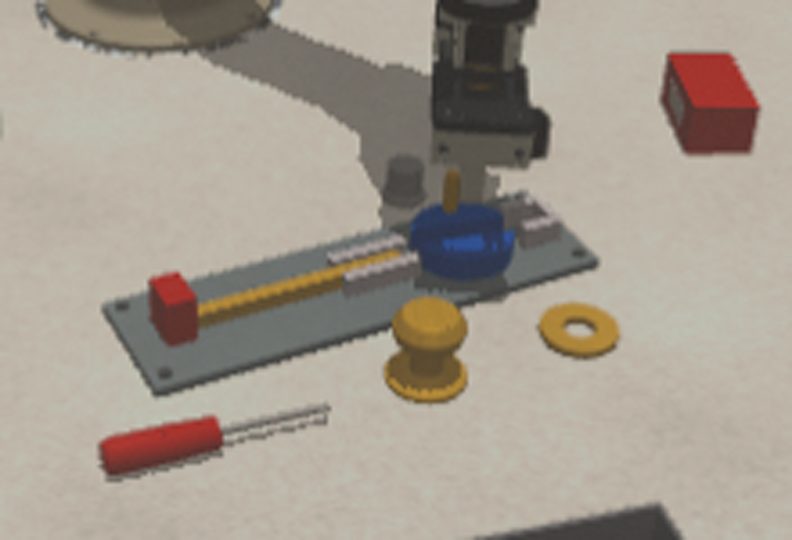

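jog_arm:
  plan:
    - {"x": -0.02,"y": 0.007,"z": 0,"roll": 0,"gripper": 0}
    - {"x": -0.02,"y": 0.011,"z": 0,"roll": 0,"gripper": 0}
    - {"x": 0,"y": 0,"z": 0,"roll": 0,"gripper": 0}
    - {"x": 0,"y": 0,"z": 0,"roll": 0,"gripper": 0}
    - {"x": 0.1,"y": 0,"z": 0,"roll": 0,"gripper": 0}
    - {"x": 0,"y": 0,"z": -0.3,"roll": 0,"gripper": 0}
    - {"x": -0.25,"y": -0.2,"z": -0.3,"roll": 0,"gripper": 0}
    - {"x": -0.25,"y": -0.2,"z": -0.3,"roll": 0,"gripper": 0}

```text
time: 9.2
tcp_pos: [0.4379, 0.1288, 0.3405]
eef_rot: [3.141, 0.0, 1.227]
force: [0.2, -0.4, 1.4]
width: 0.0003
```

```bash
python3 c.py w5
python3 - <<'E'
from h import *
a=cv2.imread('pics/w5.png'); print(W2J(manip.state()['tcp_pos']))
E
```

```text
t 9.2 tcp [0.4379 0.1288 0.3405] rot [3.1408 0.0002 1.2265] F [ 0.2 -0.4  1.4] w 0.0003
[-0.71  0.41  0.41  2.28 -0.34  0.5  -0.38]
guide 0.74 [223.7 361.1] [0.5363 0.0323 0.01  ]
keeper 0.73 [105.6 300.6] [0.5085 0.1867 0.01  ]
disc_peg 0.67 [162.4 305.3] [0.489  0.1378 0.064 ]
disc_peg 0.63 [317.1 413. ] [ 0.5531 -0.0714  0.064 ]
jig 0.46 [ 59.1 402.3] [0.6307 0.1972 0.    ]
bar 0.86 [151.1  29.5] [0.1994 0.2476 0.01  ]
bar 0.74 [184.  344.8] [0.5304 0.0867 0.01  ]
bar_block 0.91 [319.3 411.2] [ 0.5624 -0.1091  0.03  ]
bar_block 0.55 [ 85.  174.9] [0.3943 0.2484 0.03  ]
cylinder 0.7 [181.6 243.7] [0.4204 0.1266 0.    ]
knob 0.61 [161.5 438.3] [0.647  0.0717 0.    ]
[0.00117057 0.08257217]
```

View pics/w5.png

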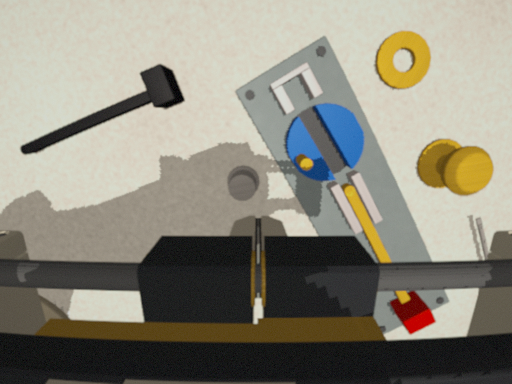

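Run:
```python
import cv2
a=cv2.imread('pics/w5.png'); cv2.imwrite('pics/w5c.png',cv2.resize(a[90:240,270:420],None,fx=4,fy=4,interpolation=cv2.INTER_CUBIC))
```

```text
(no output)
```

View pics/w5c.png

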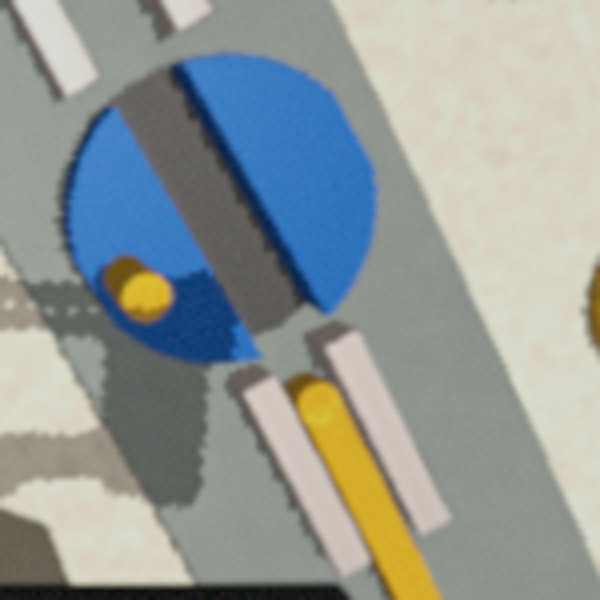

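Run:
```python
from h import *
s=manip.state();p=optics.grab_frame('wrist');T=wT(s,p)
def W(c,z): return W2J(atz(p,[90+c[1]/4,270+c[0]/4],z,T))
def ang(a,b,z): u,v=W(a,z),W(b,z); print(u,v,np.arctan2(*(u-v)[::-1]))
ang((115,105),(262,358),.03);ang((180,65),(328,313),.03)
print('plate');ang((330,0),(600,560),.01)
print('guide');ang((270,378),(372,560),.028);ang((355,332),(450,520),.028)
print('bar',W((318,400),.024)); print('peg',W((146,297),.064))
for q in (3.0,3.1,3.14): pass
```

```text
[0.03719089 0.01245654] [-0.04022161  0.01022938] 0.0287619850055778
[ 0.03745645 -0.00631687] [-0.03833178 -0.01045299] 0.05452060840169121
plate
[ 0.03046348 -0.05255315] [-0.1574443  -0.05395332] 0.0074512558492612355
guide
[-0.04698241  0.0106048 ] [-0.10971488  0.00927667] 0.021168149466515632
[-0.04741145 -0.01488505] [-0.11029078 -0.01504391] 0.0025264794309681577
bar [-0.06089494  0.00143846]
peg [-0.00166377  0.03121313]
```

jog_arm:
  plan:
    - {"x": 0,"y": 0,"z": 0,"roll": -0.27,"gripper": 0}
    - {"x": 0,"y": 0,"z": 0,"roll": -0.27,"gripper": 0}
    - {"x": 0,"y": 0,"z": 0,"roll": -0.27,"gripper": 0}
    - {"x": 0,"y": 0,"z": 0,"roll": -0.27,"gripper": 0}
    - {"x": -0.25,"y": 0.14,"z": 0,"roll": 0,"gripper": 0}
    - {"x": -0.25,"y": 0.14,"z": 0,"roll": 0,"gripper": 0}
    - {"x": -0.25,"y": 0.14,"z": 0,"roll": 0,"gripper": 0}
    - {"x": -0.25,"y": 0.13,"z": 0,"roll": 0,"gripper": 0}

```text
time: 10.5
tcp_pos: [0.5492, -0.0042, 0.3388]
eef_rot: [-3.141, -0.0, 1.766]
force: [0.6, 0.1, 0.2]
width: 0.0004
```

jog_arm:
  plan:
    - {"x": -0.25,"y": 0,"z": 0,"roll": 0,"gripper": 0}
    - {"x": -0.25,"y": 0,"z": 0,"roll": 0,"gripper": 0}
    - {"x": -0.25,"y": 0,"z": 0,"roll": 0,"gripper": 0}
    - {"x": -0.25,"y": 0,"z": 0,"roll": 0,"gripper": 0}
    - {"x": 0,"y": 0,"z": 0,"roll": 0,"gripper": 0}
    - {"x": 0,"y": 0,"z": 0,"roll": 0,"gripper": 0}
    - {"x": 0,"y": 0,"z": 0,"roll": 0,"gripper": 0}
    - {"x": 0,"y": 0,"z": 0,"roll": 0,"gripper": 0}

```text
time: 11.3
tcp_pos: [0.5769, -0.1486, 0.3393]
eef_rot: [-3.141, -0.001, 1.768]
force: [-0.4, -0.3, -0.5]
width: 0.0005
```

```bash
python3 c.py w6
python3 - <<'E'
from h import *
s=manip.state();print('tcp',W2J(s['tcp_pos']))
p=optics.grab_frame('wrist');T=wT(s,p)
for q,z in (('bar_block',.03),('jig',0),('guide',.01),('keeper',.01)):
  for r in optics.place_of(q,p): print(q,r['p'],W2J(atz(p,r['point'],z,T)))
E
```

```text
t 11.3 tcp [ 0.5769 -0.1486  0.3393] rot [-3.1411 -0.0008  1.7678] F [-0.4 -0.3 -0.5] w 0.0005
[ 0.01  0.53  0.21  1.97 -0.18  0.65  0.53]
keeper 0.33 [140.3 255.9] [ 0.566  -0.1084  0.01  ]
bar 0.63 [222.3 121.3] [ 0.4258 -0.2352  0.01  ]
bar_block 0.68 [140.9 254.4] [ 0.5645 -0.1076  0.03  ]
tcp [-0.29904794  0.00057157]
```

View pics/w6.png

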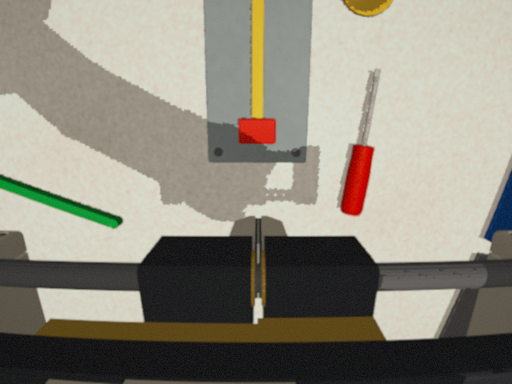

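Run:
```python
from h import *
s=manip.state();p=optics.grab_frame('wrist');T=wT(s,p)
f=lambda c,z: W2J(atz(p,[c[1],c[0]],z,T))
for a,b in (((205,2),(209,162)),((312,2),(309,162)),((252,10),(252,115)),((263,10),(263,115))):
    z=.01 if a[0] in(205,312) else .024
    u,v=f(a,z),f(b,z);print(u,v,np.arctan2(*(u-v)[::-1]))
print('rear bottom edge of block top',f((239,143),.05),f((275,143),.05))
```

```text
[-0.11942437  0.05420535] [-0.28208812  0.05590511] -0.010449160846994566
[-0.11931821 -0.05306809] [-0.28199248 -0.05631606] 0.01996349990356588
[-0.13196434  0.00682529] [-0.23089428  0.0071496 ] -0.0032782420960233935
[-0.13195709 -0.00372603] [-0.23088572 -0.00416357] 0.004422790257137925
rear bottom edge of block top [-0.25703584  0.01920491] [-0.25701033 -0.01534555]
```

jog_arm:
  plan:
    - {"x": 0,"y": -0.006,"z": 0.25,"roll": 0,"gripper": 0}
    - {"x": 0,"y": 0,"z": 0.25,"roll": 0,"gripper": 0}
    - {"x": 0,"y": 0,"z": 0.25,"roll": 0,"gripper": 0}
    - {"x": 0,"y": 0,"z": 0.125,"roll": 0,"gripper": 0}
    - {"x": 0,"y": 0,"z": 0,"roll": 0,"gripper": 0}
    - {"x": 0.08,"y": 0,"z": 0,"roll": 0,"gripper": 0}
    - {"x": 0.08,"y": 0,"z": 0,"roll": 0,"gripper": 0}
    - {"x": 0.04,"y": 0,"z": 0,"roll": 0,"gripper": 0}

```text
time: 12.85
tcp_pos: [0.5702, -0.1187, 0.2097]
eef_rot: [3.14, -0.0, 1.768]
force: [0.7, 0.9, 0.2]
width: 0.0004
```

jog_arm:
  plan:
    - {"x": 0.05,"y": 0,"z": 0,"roll": 0,"gripper": 0}
    - {"x": 0.06,"y": 0,"z": 0,"roll": 0,"gripper": 0}
    - {"x": 0.06,"y": 0,"z": 0,"roll": 0,"gripper": 0}
    - {"x": 0.06,"y": 0,"z": 0,"roll": 0,"gripper": 0}
    - {"x": 0.06,"y": 0,"z": 0,"roll": 0,"gripper": 0}
    - {"x": 0.06,"y": 0,"z": 0,"roll": 0,"gripper": 0}
    - {"x": 0.05,"y": 0,"z": 0,"roll": 0,"gripper": 0}
    - {"x": 0,"y": 0,"z": 0,"roll": 0,"gripper": 0}

```text
time: 13.65
tcp_pos: [0.5582, -0.0601, 0.2081]
eef_rot: [-3.141, -0.001, 1.768]
force: [0.0, 0.5, 0.5]
width: 0.0006
```

```bash
python3 c.py w7|head -1
python3 - <<'E'
from h import *
s=manip.state();print('tcp',W2J(s['tcp_pos']))
grab('scene','scene7');a=cv2.imread('pics/scene7.png'); cv2.imwrite('pics/scene7c.png',cv2.resize(a[140:290,180:400],None,fx=3.6,fy=3.6,interpolation=cv2.INTER_CUBIC))
E
```

```text
t 13.65 tcp [ 0.5582 -0.0601  0.2081] rot [-3.1407 -0.0012  1.7678] F [0.  0.5 0.5] w 0.0006
tcp [-0.20935448  0.00165025]
```

View pics/w7.png

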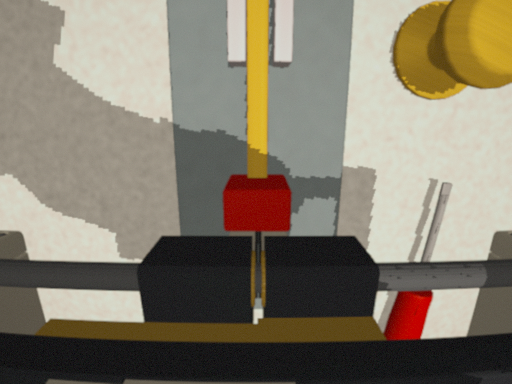

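View pics/scene7c.png

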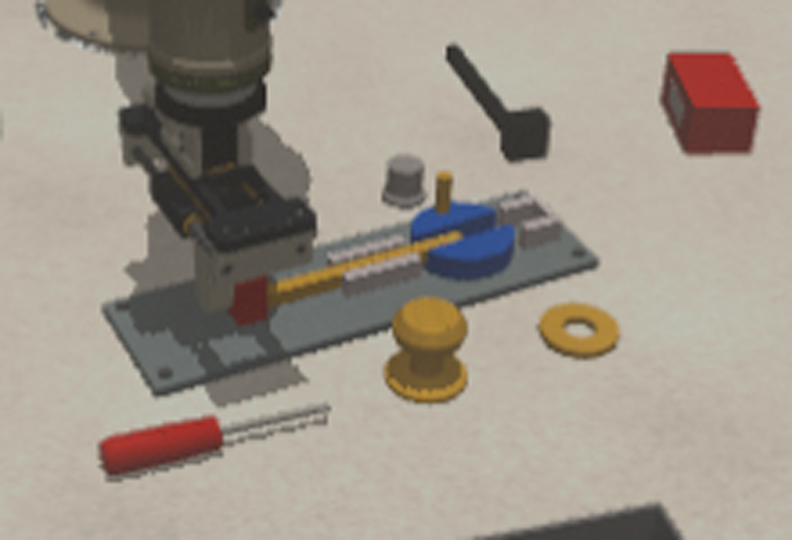

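jog_arm:
  plan:
    - {"x": 0.05,"y": 0,"z": 0,"roll": 0,"gripper": 0}
    - {"x": 0.06,"y": 0,"z": 0,"roll": 0,"gripper": 0}
    - {"x": 0.06,"y": 0,"z": 0,"roll": 0,"gripper": 0}
    - {"x": 0.06,"y": 0,"z": 0,"roll": 0,"gripper": 0}
    - {"x": 0.06,"y": 0,"z": 0,"roll": 0,"gripper": 0}
    - {"x": 0.06,"y": 0,"z": 0,"roll": 0,"gripper": 0}
    - {"x": 0.04,"y": 0,"z": 0,"roll": 0,"gripper": 0}
    - {"x": 0,"y": 0,"z": 0,"roll": 0,"gripper": 0}

```text
time: 14.95
tcp_pos: [0.547, -0.0031, 0.2083]
eef_rot: [-3.141, -0.001, 1.768]
force: [0.0, 0.8, -0.4]
width: 0.0002
```

```bash
python3 c.py w8|head -1
python3 - <<'E'
from h import *
s=manip.state();print('tcp',W2J(s['tcp_pos']))
E
```

```text
t 14.95 tcp [ 0.547  -0.0031  0.2083] rot [-3.1412 -0.0008  1.7676] F [ 0.   0.8 -0.4] w 0.0002
tcp [-0.15088768  0.00166332]
```

View pics/w8.png

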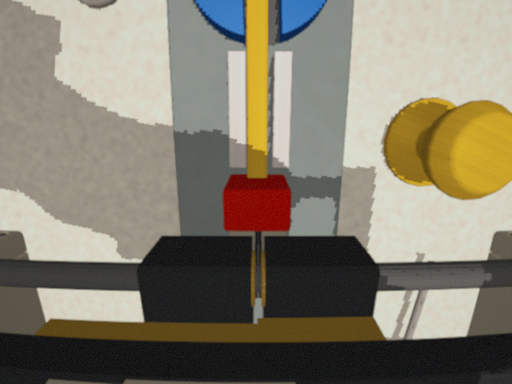

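jog_arm:
  plan:
    - {"x": 0.014,"y": 0,"z": 0,"roll": 0,"gripper": 0}
    - {"x": 0.014,"y": 0,"z": 0,"roll": 0,"gripper": 0}
    - {"x": 0.01,"y": 0,"z": 0,"roll": 0,"gripper": 0}
    - {"x": 0.006,"y": 0,"z": 0,"roll": 0,"gripper": 0}
    - {"x": 0,"y": 0,"z": 0,"roll": 0,"gripper": 0}
    - {"x": 0,"y": 0,"z": 0,"roll": 0,"gripper": 0}
    - {"x": 0,"y": 0,"z": 0,"roll": 0,"gripper": 0}
    - {"x": 0,"y": 0,"z": 0,"roll": 0,"gripper": 0}

```text
time: 16.2
tcp_pos: [0.5459, 0.0021, 0.2084]
eef_rot: [3.142, -0.0, 1.766]
force: [0.8, -1.0, -0.0]
width: 0.0003
```

jog_arm:
  plan:
    - {"x": 0.006,"y": 0,"z": 0,"roll": 0,"gripper": 0}
    - {"x": 0.006,"y": 0,"z": 0,"roll": 0,"gripper": 0}
    - {"x": 0,"y": 0,"z": 0,"roll": 0,"gripper": 0}
    - {"x": 0,"y": 0,"z": 0,"roll": 0,"gripper": 0}
    - {"x": 0,"y": 0,"z": 0,"roll": 0,"gripper": 0}
    - {"x": 0,"y": 0,"z": 0,"roll": 0,"gripper": 0}
    - {"x": 0,"y": 0,"z": 0,"roll": 0,"gripper": 0}
    - {"x": 0,"y": 0,"z": 0,"roll": 0,"gripper": 0}

```text
time: 17.0
tcp_pos: [0.5455, 0.0038, 0.2084]
eef_rot: [-3.142, -0.0, 1.766]
force: [0.3, -1.2, 0.7]
width: 0.0005
```

jog_arm:
  plan:
    - {"x": 0.006,"y": 0,"z": 0,"roll": 0,"gripper": 0}
    - {"x": 0.006,"y": 0,"z": 0,"roll": 0,"gripper": 0}
    - {"x": 0.006,"y": 0,"z": 0,"roll": 0,"gripper": 0}
    - {"x": 0,"y": 0,"z": 0,"roll": 0,"gripper": 0}
    - {"x": 0,"y": 0,"z": 0,"roll": 0,"gripper": 0}
    - {"x": 0,"y": 0,"z": 0,"roll": 0,"gripper": 0}
    - {"x": 0,"y": 0,"z": 0,"roll": 0,"gripper": 0}
    - {"x": 0,"y": 0,"z": 0,"roll": 0,"gripper": 0}

```text
time: 17.8
tcp_pos: [0.5453, 0.0047, 0.2084]
eef_rot: [3.141, 0.002, 1.764]
force: [1.1, -9.0, -1.4]
width: 0.0005
```

```bash
python3 c.py w9|head -1
python3 - <<'E'
from h import *
s=manip.state();print('tcp',W2J(s['tcp_pos']))
a=cv2.imread('pics/w9.png'); cv2.imwrite('pics/w9c.png',cv2.resize(a[50:240,170:350],None,fx=3,fy=3,interpolation=cv2.INTER_CUBIC))
E
```

```text
t 17.8 tcp [0.5453 0.0047 0.2084] rot [3.1409 0.0023 1.7638] F [ 1.1 -9.  -1.4] w 0.0005
tcp [-0.14130121  0.00173538]
```

View pics/w9c.png

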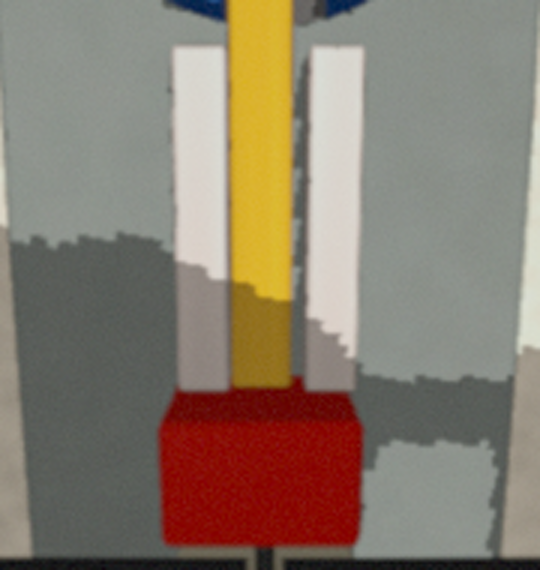

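jog_arm:
  plan:
    - {"x": 0.008,"y": 0,"z": 0,"roll": 0,"gripper": 0}
    - {"x": 0.006,"y": 0,"z": 0,"roll": 0,"gripper": 0}
    - {"x": 0,"y": 0,"z": 0,"roll": 0,"gripper": 0}
    - {"x": 0,"y": 0,"z": 0,"roll": 0,"gripper": 0}
    - {"x": 0,"y": 0,"z": 0,"roll": 0,"gripper": 0}
    - {"x": 0,"y": 0,"z": 0,"roll": 0,"gripper": 0}
    - {"x": 0,"y": 0,"z": 0,"roll": 0,"gripper": 0}
    - {"x": 0,"y": 0,"z": 0,"roll": 0,"gripper": 0}

```text
time: 19.05
tcp_pos: [0.5451, 0.0051, 0.2084]
eef_rot: [3.14, 0.004, 1.762]
force: [2.7, -14.7, -1.5]
width: 0.0005
```

The bar has stopped against a hard end: the force rises with almost no motion. I'll back off and inspect.

jog_arm:
  plan:
    - {"x": -0.1,"y": 0,"z": 0,"roll": 0,"gripper": 0}
    - {"x": -0.2,"y": 0,"z": 0,"roll": 0,"gripper": 0}
    - {"x": 0,"y": 0,"z": -0.3,"roll": 0,"gripper": 0}
    - {"x": 0,"y": 0,"z": -0.3,"roll": 0,"gripper": 0}
    - {"x": 0,"y": 0,"z": -0.3,"roll": 0,"gripper": 0}
    - {"x": 0.2,"y": 0,"z": 0,"roll": 0,"gripper": 0}
    - {"x": 0,"y": 0,"z": 0,"roll": 0,"gripper": 0}
    - {"x": 0,"y": 0,"z": 0,"roll": 0,"gripper": 0}

```text
time: 19.85
tcp_pos: [0.5473, -0.0056, 0.3434]
eef_rot: [-3.142, -0.001, 1.768]
force: [-0.5, -0.6, -1.3]
width: 0.0006
```

```bash
python3 c.py w10
python3 - <<'E'
from h import *
grab('scene','s10')
a=cv2.imread('pics/s10.png'); a=cv2.resize(a[150:280,200:360],None,fx=3,fy=3,interpolation=cv2.INTER_CUBIC);cv2.imwrite('pics/s10c.png',a)
a=cv2.imread('pics/w10.png'); cv2.imwrite('pics/w10c.png',cv2.resize(a[0:240,150:400],None,fx=2.4,fy=2.4,interpolation=cv2.INTER_CUBIC))
E
```

```text
t 19.85 tcp [ 0.5473 -0.0056  0.3434] rot [-3.1415 -0.0005  1.7679] F [-0.5 -0.6 -1.3] w 0.0006
[-0.29  0.48  0.27  2.08 -0.22  0.61  0.34]
guide 0.81 [139.1 260. ] [0.5408 0.0364 0.01  ]
disc_peg 0.61 [ 12.7 222.5] [0.4875 0.1389 0.064 ]
jig 0.74 [ 30.4 263.1] [0.5216 0.149  0.    ]
bar 0.8 [317.3 138.3] [ 0.4254 -0.2299  0.01  ]
bar_block 0.88 [164.7 253.1] [0.5385 0.0101 0.03  ]
cylinder 0.86 [ 33.2 166. ] [0.42  0.127 0.   ]
knob 0.87 [130.4 355.4] [0.6464 0.0672 0.    ]
```

View pics/w10c.png

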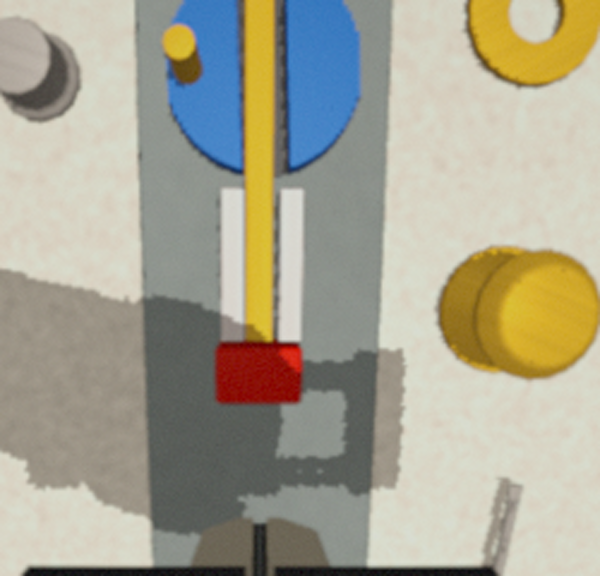

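View pics/s10c.png

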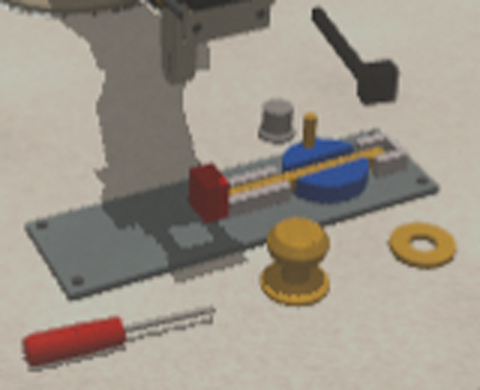

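```bash
python3 -c "
from h import *
print(manip.job_done())"
```

```text
the job is handed in; nothing more can be done
None
```

The disc is turned, the bar is pushed fully home, and the job is handed in at about 20 s of the 64 s allowed. No verdict is reported.

**What I did:** with the gripper shut, I pushed the peg from about 2.0 rad round to about 3.14. I then backed off and pushed the red block straight along the guide until it stopped. The bar was only pushed, never lifted.

**Last checks:**
- **Bar home:** its rear face measures jig x = -134.7 mm, against -134 mm nominal. Pushing on raised the force to about 15 N with almost no further travel. The final pictures show the block against the guide and the nose in the keeper.
- **Disc angle:** before the push, the peg position gave 3.14, but the slot edges suggested about 0.03 rad too far. That is within the 0.1 tolerance, and the bar slid through without any rise in force.
- **Other hardware:** the knob and cylinder measured where they were before, within about 5 mm. The ring and screwdriver look unmoved by eye. I did not re-measure the cartons or the tub, but the arm never went down near them.
- **Arm:** it was clear of everything at hand-in.

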